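# Dial the batch count into a thumbwheel preset unit and load it

## Task

Set the three thumbwheels of the grey preset unit so that they show 4, 7 and 2 pips from left to right (as seen from the robot), each pip field squarely on the reading line between its pointers. Then press the black round key on the unit's right end well down and let it come up again. Press gently, as the wheels' axles stand no more than about 20 N, and leave the things standing about where they are.

Things in the scene. Friction and masses are not known exactly. Their poses are not given: they have to be found in the camera images.
- preset_unit: grey console fixed to the bench, 120 (x) x 190 (y) x 50 mm high; three black thumbwheels (radius 25, width 16 mm, axles along y, 38 mm apart) stand out of slots (56 x 19 mm) in its flat deck; at its right end a round key. Origin: centre of its underside; z up, x from its front (robot side) to its rear, y to its left. Never press it with more than 22 N.
- slot_1 (a point): point at deck height (50 mm above the bench) right below the top of the left wheel, at (0, 63) mm in the unit's frame. How far a wheel stands out differs from wheel to wheel and day to day: its top is anywhere from 9 to 19 mm above this point and must be felt for.
- slot_2 (a point): same point of the middle wheel, at (0, 25) mm. The wheels' rims are finely knurled, with nothing to hook: a wheel is turned by pressing a fingertip on its top and dragging; this takes a press of about 6 to 10 N and a drag of 4 N.
- slot_3 (a point): same point of the right wheel, at (0, -13) mm. Each wheel's axle is sprung: it gives way downwards by 1 mm per 3 N of press (from about 2 N on), and is solid after 5 mm (about 17 N).
- load_key_top (a point): centre of the top of the round black key (28 mm diameter, in a round dark collar), at (0, -62) mm in the unit's frame, pressed straight down. Beware of the tall steel post that stands at the bench's right edge, to the right of the unit (about x 0.5 to 0.65 m, y beyond -0.35 m): reach the unit from the robot's side
- wheel_1 (a joint): left wheel, in rad. d white pips on the rim mean digit d (none: 0), thin lines part the digits. Digit d is centred on the reading line, at the wheel's top between two pointer wedges, at d x 0.6283. Dragging the top along the unit's +x (away from the robot) raises it, 0.04 rad per mm of rim travel. Stops just below 0 and above 9. No clicks: a friction brake holds it where it is left.
- wheel_2 (a joint): middle wheel, in rad. d white pips on the rim mean digit d (none: 0), thin lines part the digits. Digit d is centred on the reading line, at the wheel's top between two pointer wedges, at d x 0.6283. Dragging the top along the unit's +x (away from the robot) raises it, 0.04 rad per mm of rim travel. Stops just below 0 and above 9. No clicks: a friction brake holds it where it is left.
- wheel_3 (a joint): right wheel, in rad. d white pips on the rim mean digit d (none: 0), thin lines part the digits. Digit d is centred on the reading line, at the wheel's top between two pointer wedges, at d x 0.6283. Dragging the top along the unit's +x (away from the robot) raises it, 0.04 rad per mm of rim travel. Stops just below 0 and above 9. No clicks: a friction brake holds it where it is left.
- load_key (a joint): travel of the round key in m: 0 up, 0.008 fully down; it springs back, 1 N per mm. It counts as pressed beyond 0.005.
- test_weight_2: polished calibration weight with a knob, 29 mm diameter, 49 mm tall; bystander behind the unit; origin: centre of its underside
- test_weight_3: small polished calibration weight with a knob, 23 mm diameter, 39 mm tall; bystander behind the unit; origin: centre of its underside
- staples_box: small carton of staples, 36 x 62 x 21 mm; bystander in front of the unit; origin: centre of its underside
- blue_tape_small: small roll of tape lying flat, 56 mm diameter, 19 mm high; bystander in front of the unit; origin: centre of its underside

How it is judged:
On the way, in this order (a step that is already met when the one before it is completed fails the run):
1. all three wheels stand on 4, 7, 2 (value of joint wheel_1 between 2.353 and 2.673 rad and value of joint wheel_2 between 4.238 and 4.558 rad and value of joint wheel_3 between 1.097 and 1.417 rad), for 0.2 s.
2. the key is pressed down by more than 5 mm with the wheels still on 4, 7, 2 (all of step 1 and value of joint load_key above 0.005 m), for 0.05 s.
At the end, for the whole second after the job is handed in: The wheels stand at rest on 4, 7, 2 from left to right, each within 0.16 rad (a quarter of a digit) of its reading line, and the key has come up again (less than 2 mm down) (all of step 1 and value of joint load_key below 0.002 m and velocity of joint wheel_1 between -0.05 and 0.05 rad/s and velocity of joint wheel_2 between -0.05 and 0.05 rad/s and velocity of joint wheel_3 between -0.05 and 0.05 rad/s); the robot touches nothing.
It fails at once if the robot presses the unit (wheels and key included) with more than 22 N (contact force between any of the fingers, the arm and preset_unit above 22 N).
It fails at once if the key is pressed (more than 3 mm) while the wheels are not on 4, 7, 2 (value of joint load_key above 0.003 m and not (value of joint wheel_1 between 2.353 and 2.673 rad and value of joint wheel_2 between 4.238 and 4.558 rad and value of joint wheel_3 between 1.097 and 1.417 rad)).
It fails at once if a thing standing about is moved by more than 20 mm (distance of any of test_weight_2, test_weight_3, staples_box, blue_tape_small from where it was at the start of the episode above 0.02 m).
It also fails if it takes over 72 s, if anything falls off the work surface, if the arm or the gripper's body presses on something with over 40 N, if the wrist force passes 120 N, or if a joint passes its speed limit or range.

## Robot

A 6-joint arm with a two-finger parallel gripper is mounted at the origin on the work surface; the furniture and walls round the work are solid. World frame = base frame: x ahead of the robot, y to its left, z up, the work surface at z = 0. Lengths are in m, angles in rad, forces in N, time in s.
With the tool pointing down it reaches from about 0.425 to 0.95 m from the base axis. Payload 3.5 kg.
Tool frame: the origin (TCP) lies between the finger pads; the fingertips stand 25 mm ahead of it and the grasp point (between the pads) lies 6 mm ahead of it (ctrl.finger_overhang is the distance from the TCP to the fingertips, in m); x points along the fingers, y is the direction in which the jaws open and shut, and the axes are right-handed (so a half turn about x gives the same grasp; the last joint's range is limited). The gripper opens to 85 mm and grips with 20 to 120 N. Pads are 22 mm wide; open, the fingers measure 114 mm over their backs; the gripper's body (76 mm by 85 mm) begins 54 mm behind the grasp point. The pads swing forward as they close: fully open they stand 13 mm farther back than shut.
Start: joints at [1.196, 0.286, 1.577, -0, 1.279, -0.15], TCP at [0.15, 0.658, 0.219] pointing down, gripper open.
Joint ranges: [-2.77, 2.77], [-0.9, 2.22], [0.21, 2.48], [-1.53, 4.67], [0.24, 2.81], [-2.84, 2.84]. Speed limits (rad/s): [2.79, 2.79, 3.14, 3.14, 3.14, 3.14].

## Interface

Orientations are given as a unit quaternion [x, y, z, w].
In Python, from plant import ctrl gives the robot as it stands.
- The arm moves only by the tool play_rows, never from a script. Its argument "targets" is a list of rows, each an object with "delta_pos": the shift along the world's x, y, z normalised to -1 to 1, where 1 is 1000 mm, a list of three; "delta_rot": the turn, a rotation vector about the world's x, y, z normalised to -1 to 1, where 1 is pi rad, a list of three; "claw": the finger opening in mm, from 0 to 85.4. In form: [{"delta_pos": [tx, ty, tz], "delta_rot": [wx, wy, wz], "claw": claw}, ...]. A call has 1 to 20 rows; each row is the pose to reach, as a shift and turn from the pose measured when the call began, turning the shorter way round; what a row does not reach only later rows make up. A row lasts 1/12 s, in which the tool goes at most 41.7 mm and 7.16 degrees, less where a joint would pass 70% of its speed; a pose out of reach is approached as far as the arm can. A call with a number of a shift or a turn outside -1 to 1 is refused whole. A call with a gripper value outside its range is refused whole. The fingers move at their own pace and stop on an object; "newtons" is the grip in N (left out, the last holds). Time passes only in rows, so rows that repeat a pose let the fingers close. It gives the time, the measured TCP pose, the force and the opening at its end, in the units of the state.
- ctrl.get_state(): the state, without advancing time (a new reading comes with each control period).
- ctrl.read_camera(name): name is "side" or "top" or "wrist"; returns the picture (420x560x3 uint8, blue, green, red); there is no depth.
- ctrl.calibration(name): a dict with "fx", "fy", "cx", "cy" (pixels), "camera_from_world" (4x4, takes a point from world to camera coordinates). Camera axes: x right, y down, z forward; pixel columns grow to the right and rows downward; lengths in m; the calibration is good to about 2 mm. A picture is of the moment at which its call begins: read the wrist's pose just before it. calibration takes no time and is no camera call; for the wrist camera it gives the pose at the moment of the call.
- ctrl.sign_off(): hands the job in, once; it reports no verdict.
The state is a dict: "time": time; "qpos": joint angles; "dq": joint speeds; "joint_efforts": joint torques, N m; "eef_pos": TCP position; "tcp_rot": TCP orientation; "contact_force": force on the tool from outside, world axes, zero at the start; "wrist_torque": the same for the moment, N m; "opening": opening from 0.0 (shut) to 1.0 (fully open).
Only numpy, scipy, OpenCV 4.12 (cv2) and the standard library are available. Lean on these libraries where they do the work, as an engineer would, in place of code of your own. Each camera call takes 0.05 s, during which the arm holds its last target. There are 200 camera calls.

## Working session

There is one attempt and no reset: what is moved stays moved. The work goes in short steps, Python scripts to look and compute and a tool call to move; the robot and the scene stay as the last step left them, time stands still between calls to the robot, and variables do not carry over. Pictures are saved under pics/ and viewed, about 8 in all and at most 12, crops included, and the job is handed in when it is done.

Besides the shell and the picture viewer there is one more tool, called after "Request:" as a command line: name --argument value ..., lists and objects as JSON in quotes. play_rows: Moves the arm, as the interface text tells. Its arguments: {"type":"object","properties":{"targets":{"type":"array"},"newtons":{"type":"number"}},"required":["targets"]}

```bash
mkdir -p pics; ls; python3 - <<'E'
from plant import ctrl
import cv2,numpy as np
print(ctrl.get_state())
for n in("side","top"):
    c=ctrl.calibration(n);print(n,c["fx"],c["cx"],c["cy"],np.round(c["camera_from_world"],4).tolist())
a=ctrl.read_camera("top");b=ctrl.read_camera("side")
cv2.imwrite("pics/top0.png",a);cv2.imwrite("pics/side0.png",b)
E
```

```text
pics
{'time': 0.0, 'qpos': array([ 1.19602240e+00,  2.87166010e-01,  1.57819161e+00,  9.71872608e-06,
        1.27856666e+00, -1.49986023e-01]), 'dq': array([ 5.87474606e-04, -2.05210229e-05, -1.63632981e-03, -1.19763934e-03,
       -2.18147184e-04,  1.20035903e-03]), 'joint_efforts': array([ 7.72631065e-04, -4.05967641e+01, -2.92635351e+01, -1.07220967e-04,
        5.74047255e-03, -8.53538637e-06]), 'eef_pos': array([0.15016385, 0.65738418, 0.21753905]), 'tcp_rot': array([ 0.07851295,  0.70286166, -0.08010353,  0.70242767]), 'contact_force': array([-0.06030451,  0.02819971,  0.27789356]), 'wrist_torque': array([-0.00608181, -0.02905319, -0.02362951]), 'opening': 0.9957295617461288}
side 485.27618154790395 279.2326769948737 208.2598428837967 [[0.9308, -0.3653, -0.0096, -0.579], [-0.2148, -0.5256, -0.8232, 0.1154], [0.2957, 0.7683, -0.5677, 0.8355], [0.0, 0.0, 0.0, 1.0]]
top 472.65656206304294 280.47810933395186 204.71336088558704 [[-0.0136, -0.9995, 0.0296, -0.1384], [-0.9939, 0.0103, -0.1101, 0.5673], [0.1098, -0.0309, -0.9935, 0.857], [0.0, 0.0, 0.0, 1.0]]
```

View pics/top0.png

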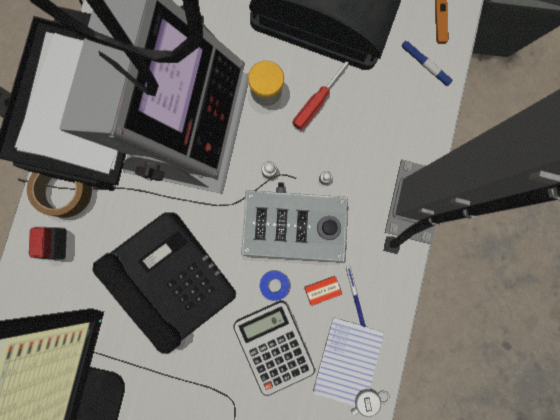

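View pics/side0.png

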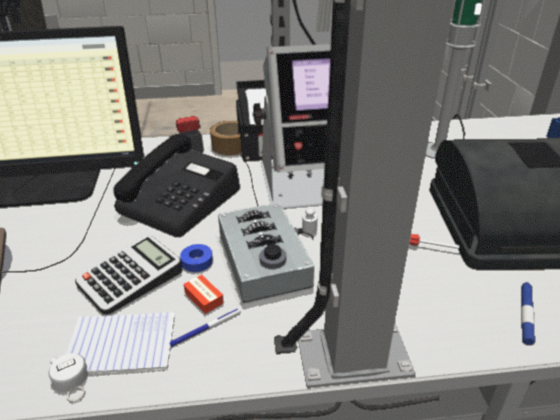

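```bash
python3 - <<'E'
import cv2
a=cv2.imread("pics/top0.png")[180:270,235:355]
cv2.imwrite("pics/topc.png",cv2.resize(a,None,fx=6.5,fy=6.5,interpolation=cv2.INTER_CUBIC))
E
```

```text
(no output)
```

View pics/topc.png

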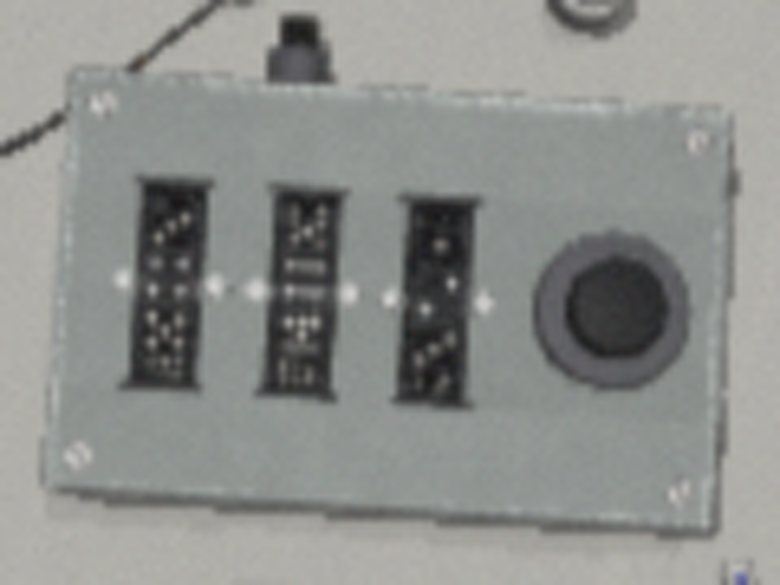

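```bash
cat > h.py <<'E'
from plant import ctrl
import numpy as np,cv2
from scipy.optimize import least_squares
from scipy.spatial.transform import Rotation as R
def proj(P,c):
    T=np.array(c["camera_from_world"]);q=np.atleast_2d(P)@T[:3,:3].T+T[:3,3]
    return np.c_[c["fx"]*q[:,0]/q[:,2]+c["cx"],c["fy"]*q[:,1]/q[:,2]+c["cy"]]
def w(p,L):
    p=np.atleast_2d(p);s,k=np.sin(p_yaw(L)),np.cos(p_yaw(L))
    return np.c_[L[0]+k*p[:,0]-s*p[:,1],L[1]+s*p[:,0]+k*p[:,1],p[:,2]]
def p_yaw(L): return L[2]
def fit(P,uv,c,x0):
    r=least_squares(lambda L:(proj(w(P,L),c)-uv).ravel(),x0)
    return r.x,r.fun.reshape(-1,2)
E
python3 - <<'E'
from h import *
c=ctrl.calibration("top")
P=[(60,95),(60,-95),(-60,-95),(-60,95)]+[(28,y) for y in(63,25,-13)]+[(-28,y) for y in(63,25,-13)]
uv=[(75,68),(730,108),(715,530),(47,488),(174,181),(309,189),(440,200),(160,387),(297,396),(433,403)]
P=np.array([(x,y,50) for x,y in P])/1000; uv=np.array(uv)/6.5+[235-.42,180-.42]
L,r=fit(P,uv,c,[.55,-.15,0]);print(L,np.round(r,1).tolist())
for n,y in(("s1",.063),("s2",.025),("s3",-.013),("key",-.062)):print(n,w([0,y,.05],L).round(4))
# bystanders
T=np.array(c["camera_from_world"])
def ray(u,v,z):
    d=T[:3,:3].T@[(u-c["cx"])/c["fx"],(v-c["cy"])/c["fy"],1];o=-T[:3,:3].T@T[:3,3];return o+d*(z-o[2])/d[2]
for u,v,z in((269,170,.05),(326,177,.04),(275,285,.02),(323,291,.02)):print(ray(u,v,z).round(3))
E
```

```text
[ 0.52535108 -0.17047089 -0.0717753 ] [[-0.8, -0.1], [0.6, 0.0], [0.1, -0.0], [-0.8, 0.4], [0.2, 0.7], [-0.0, 0.7], [0.3, 0.3], [0.4, -0.6], [0.1, -0.8], [-0.2, -0.6]]
s1 [[ 0.5299 -0.1076  0.05  ]]
s2 [[ 0.5271 -0.1455  0.05  ]]
s3 [[ 0.5244 -0.1834  0.05  ]]
key [[ 0.5209 -0.2323  0.05  ]]
[ 0.629 -0.124  0.05 ]
[ 0.617 -0.232  0.04 ]
[ 0.416 -0.133  0.02 ]
[ 0.403 -0.223  0.02 ]
```

```bash
python3 - <<'E'
from h import *
def ray(c,u,v,z):
    T=np.array(c["camera_from_world"])
    d=T[:3,:3].T@[(u-c["cx"])/c["fx"],(v-c["cy"])/c["fy"],1];o=-T[:3,:3].T@T[:3,3];return o+d*(z-o[2])/d[2]
c=ctrl.calibration("side")
for n,uvs in(("mon",[(70,190),(20,205),(100,180)]),("inst",[(275,200),(320,195)]),("post",[(335,350),(390,350)])):
  for uv in uvs:
    g=ray(c,*uv,0);print(n,g.round(3),[(z,proj(g+[0,0,z],c).round().tolist()) for z in(.2,.3,.4,.5)])
s=ctrl.get_state();M=R.from_quat(s["tcp_rot"]).as_matrix();print(M.round(3));cw=ctrl.calibration("wrist");T=np.array(cw["camera_from_world"]);print(cw["fx"],(-T[:3,:3].T@T[:3,3]).round(3),T[:3,:3].round(3).tolist())
E
```

```text
mon [0.213 0.208 0.   ] [(0.2, [[44.0, 103.0]]), (0.3, [[28.0, 52.0]]), (0.4, [[11.0, -7.0]]), (0.5, [[-10.0, -75.0]])]
mon [0.114 0.186 0.   ] [(0.2, [[-14.0, 116.0]]), (0.3, [[-34.0, 62.0]]), (0.4, [[-57.0, 1.0]]), (0.5, [[-84.0, -71.0]])]
mon [0.278 0.227 0.   ] [(0.2, [[78.0, 95.0]]), (0.3, [[65.0, 45.0]]), (0.4, [[51.0, -12.0]]), (0.5, [[34.0, -77.0]])]
inst [0.613 0.002 0.   ] [(0.2, [[273.0, 111.0]]), (0.3, [[273.0, 57.0]]), (0.4, [[271.0, -4.0]]), (0.5, [[270.0, -75.0]])]
inst [ 0.709 -0.016  0.   ] [(0.2, [[324.0, 106.0]]), (0.3, [[326.0, 53.0]]), (0.4, [[329.0, -7.0]]), (0.5, [[332.0, -77.0]])]
post [ 0.554 -0.394  0.   ] [(0.2, [[344.0, 241.0]]), (0.3, [[350.0, 168.0]]), (0.4, [[358.0, 78.0]]), (0.5, [[368.0, -36.0]])]
post [ 0.627 -0.423  0.   ] [(0.2, [[410.0, 240.0]]), (0.3, [[423.0, 168.0]]), (0.4, [[440.0, 78.0]]), (0.5, [[461.0, -37.0]])]
[[-0.001  0.223  0.975]
 [-0.002  0.975 -0.223]
 [-1.    -0.002 -0.   ]]
338.48224059611283 [0.08  0.674 0.372] [[0.223, 0.975, -0.001], [0.934, -0.214, 0.287], [0.279, -0.065, -0.958]]
```

Request:
play_rows --newtons 40 --targets '[{"delta_pos":[0,0,0.28],"delta_rot":[0,0,0],"claw":0},{"delta_pos":[0,0,0.28],"delta_rot":[0,0,0],"claw":0},{"delta_pos":[0,0,0.28],"delta_rot":[0,0,0],"claw":0},{"delta_pos":[0,0,0.28],"delta_rot":[0,0,0],"claw":0},{"delta_pos":[0,0,0.28],"delta_rot":[0,0,0],"claw":0},{"delta_pos":[0,0,0.28],"delta_rot":[0,0,0],"claw":0},{"delta_pos":[0,0,0.28],"delta_rot":[0,0,0],"claw":0},{"delta_pos":[0.3,-0.3,0.28],"delta_rot":[0,0,0],"claw":0},{"delta_pos":[0.3,-0.3,0.28],"delta_rot":[0,0,0],"claw":0},{"delta_pos":[0.3,-0.3,0.28],"delta_rot":[0,0,0],"claw":0},{"delta_pos":[0.3,-0.3,0.28],"delta_rot":[0,0,0],"claw":0},{"delta_pos":[0.3,-0.3,0.28],"delta_rot":[0,0,0],"claw":0},{"delta_pos":[0.3,-0.3,0.28],"delta_rot":[0,0,0],"claw":0},{"delta_pos":[0.3,-0.3,0.28],"delta_rot":[0,0,0],"claw":0},{"delta_pos":[0.3,-0.3,0.28],"delta_rot":[0,0,0],"claw":0},{"delta_pos":[0.3,-0.3,0.28],"delta_rot":[0,0,0],"claw":0},{"delta_pos":[0.3,-0.3,0.28],"delta_rot":[0,0,0],"claw":0}]'

```text
time: 1.52
eef_pos: [0.4458, 0.3611, 0.4972]
tcp_rot: [0.078, 0.703, -0.08, 0.702]
contact_force: [1.4, 0.4, 0.2]
opening: 0.001
```

Request:
play_rows --targets '[{"delta_pos":[0.0,-0.52,0],"delta_rot":[0,0,0.049],"claw":0},{"delta_pos":[0.0,-0.52,0],"delta_rot":[0,0,0.049],"claw":0},{"delta_pos":[0.0,-0.52,0],"delta_rot":[0,0,0.049],"claw":0},{"delta_pos":[0.0,-0.52,0],"delta_rot":[0,0,0.049],"claw":0},{"delta_pos":[0.0,-0.52,0],"delta_rot":[0,0,0.049],"claw":0},{"delta_pos":[0.0,-0.52,0],"delta_rot":[0,0,0.049],"claw":0},{"delta_pos":[0.0,-0.52,0],"delta_rot":[0,0,0.049],"claw":0},{"delta_pos":[0.0,-0.52,0],"delta_rot":[0,0,0.049],"claw":0},{"delta_pos":[0.0,-0.52,0],"delta_rot":[0,0,0.049],"claw":0},{"delta_pos":[0.0,-0.52,0],"delta_rot":[0,0,0.049],"claw":0},{"delta_pos":[0.0,-0.52,0],"delta_rot":[0,0,0.049],"claw":0},{"delta_pos":[0.0,-0.52,0],"delta_rot":[0,0,0.049],"claw":0},{"delta_pos":[0.0,-0.52,-0.3],"delta_rot":[0,0,0.049],"claw":0},{"delta_pos":[0.0,-0.52,-0.3],"delta_rot":[0,0,0.049],"claw":0},{"delta_pos":[0.0,-0.52,-0.3],"delta_rot":[0,0,0.049],"claw":0},{"delta_pos":[0.0,-0.52,-0.3],"delta_rot":[0,0,0.049],"claw":0},{"delta_pos":[0.0,-0.52,-0.3],"delta_rot":[0,0,0.049],"claw":0},{"delta_pos":[0.0,-0.52,-0.3],"delta_rot":[0,0,0.049],"claw":0},{"delta_pos":[0.0,-0.52,-0.3],"delta_rot":[0,0,0.049],"claw":0},{"delta_pos":[0.0,-0.52,-0.3],"delta_rot":[0,0,0.049],"claw":0}]'

```text
time: 3.18
eef_pos: [0.4413, -0.1566, 0.189]
tcp_rot: [0.027, 0.711, -0.024, 0.702]
contact_force: [-0.4, 0.8, -1.0]
opening: -0.007
```

```bash
python3 - <<'E'
from h import *
import json
s=ctrl.get_state();print(s["time"],s["eef_pos"],R.from_quat(s["tcp_rot"]).as_matrix().round(3).tolist(),s["contact_force"],ctrl.finger_overhang)
c=ctrl.calibration("wrist");a=ctrl.read_camera("wrist")
L=[0.52535,-.17047,-.0718]
for y in(.063,.025,-.013):print(proj(w([0,y,.064],L),c).round(1))
cv2.imwrite("pics/w0.png",cv2.resize(a,(800,600),interpolation=cv2.INTER_CUBIC))
E
```

```text
3.1833 [ 0.44127429 -0.15656789  0.18896621] [[-0.013, 0.071, 0.997], [0.005, 0.997, -0.071], [-1.0, 0.004, -0.014]] [-0.36913717  0.77656314 -0.99013625] 0.025
[[342.1 294.5]]
[[300.9 294.7]]
[[259.8 294.8]]
```

View pics/w0.png

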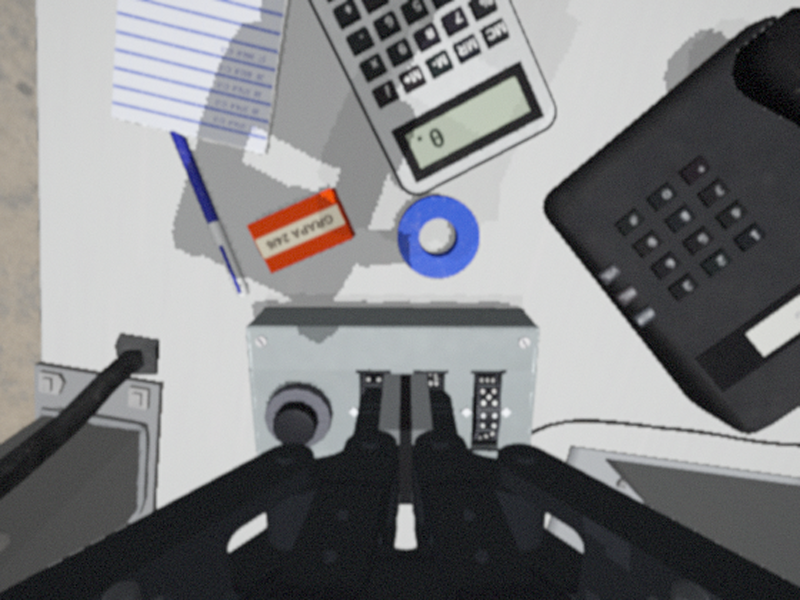

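Request:
play_rows --targets '[{"delta_pos":[0.04,0.01,-0.02],"delta_rot":[0,0,0],"claw":0},{"delta_pos":[0.08,0.01,-0.04],"delta_rot":[0,0,0],"claw":0},{"delta_pos":[0.08,0.01,-0.04],"delta_rot":[0,0,0],"claw":0},{"delta_pos":[0.08,0.01,-0.04],"delta_rot":[0,0,0],"claw":0},{"delta_pos":[0.08,0.01,-0.04],"delta_rot":[0,0,0],"claw":0}]'

```text
time: 3.65
eef_pos: [0.5231, -0.1473, 0.1525]
tcp_rot: [0.026, 0.71, -0.024, 0.703]
contact_force: [0.3, 0.1, -0.0]
opening: -0.0
```

```bash
python3 - <<'E'
from h import *
import json
s=ctrl.get_state();print(s["time"],s["eef_pos"],R.from_quat(s["tcp_rot"]).as_matrix().round(3).tolist(),s["contact_force"])
c=ctrl.calibration("wrist");a=ctrl.read_camera("wrist")
L=[0.52535,-.17047,-.0718]
g=proj(w([[0,y,.05] for y in(.063,.025,-.013,-.062)]+[[x,y,.05] for x in(-.06,.06) for y in(.095,-.095)],L),c);print(g.round(1).tolist())
cv2.imwrite("pics/w1raw.png",a)
u=g[1].astype(int);a=a[max(u[1]-110,0):u[1]+100,u[0]-150:u[0]+130];print(u)
cv2.imwrite("pics/w1.png",cv2.resize(a,None,fx=2.85,fy=2.85,interpolation=cv2.INTER_CUBIC))
E
```

```text
3.65 [ 0.52307625 -0.14730305  0.15254965] [[-0.01, 0.07, 0.997], [0.003, 0.998, -0.07], [-1.0, 0.002, -0.011]] [ 0.2696575   0.07844701 -0.0341568 ]
[[333.0, 216.7], [285.1, 216.7], [237.2, 216.8], [175.3, 216.8], [379.3, 139.4], [123.8, 139.2], [368.0, 285.1], [142.3, 285.3]]
[285 216]
```

View pics/w1.png

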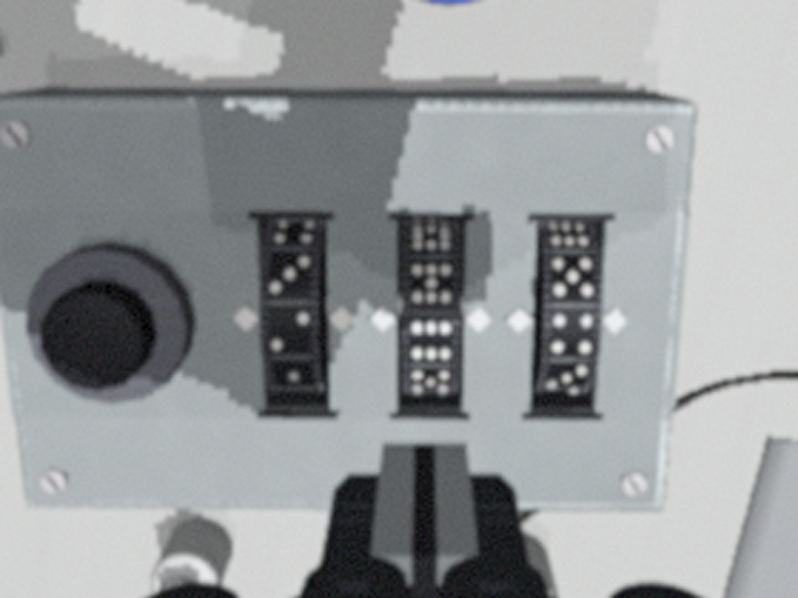

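```bash
cat >> h.py <<'E'
L0=[.5264,-.1709,-.0718]
D=.62832
def wheel(y,th,h,d,c,L=L0):
    f=np.array(d)*D-th;P=np.c_[-.025*np.sin(f),f*0+y,.05+h-.025+.025*np.cos(f)]
    return proj(w(P,L),c)
def fitw(y,rows,c,dr=0):  # rows: {digit(frac): row px}
    d=list(rows);v=np.array(list(rows.values()))+dr
    r=least_squares(lambda p:wheel(y,p[0],p[1],d,c)[:,1]-v,[np.mean(d)*D,.014],bounds=([-1,.009],[7,.019]),x_scale=[.1,.001])
    return r.x,r.fun
E
python3 - <<'E'
from h import *
c=ctrl.calibration("wrist")
print(proj(w([[0,.063,.05],[0,.025,.05],[0,-.013,.05]],L0),c))
f=lambda v:105.7+v/2.85
for n,y,rows in((1,.063,{5:276,4.16:320,3.84:347,3:378}),(2,.025,{7:284,6.5:311,6:341,5:382}),(3,-.013,{3:272,2.5:305,2:331,1:377})):
    print(n,fitw(y,{k:f(v) for k,v in rows.items()},c))
E
```

```text
[[332.66938649 218.02207944]
 [284.93812526 218.05145662]
 [237.16517165 218.08085946]]
1 (array([2.51662626, 0.012224  ]), array([-0.12096329,  1.49781107, -1.69087705,  0.33829618]))
2 (array([3.87020477, 0.01097627]), array([-0.29804506,  0.42427809, -0.15595792,  0.01046642]))
3 (array([1.25780655, 0.01053272]), array([ 0.73577942, -0.84884724,  0.18067459, -0.00347939]))
```

Request:
play_rows --targets '[{"delta_pos":[-0.0016,0.0018,-0.03],"delta_rot":[0,0,0],"claw":0},{"delta_pos":[-0.0016,0.0018,-0.05],"delta_rot":[0,0,0],"claw":0},{"delta_pos":[-0.0016,0.0018,-0.058],"delta_rot":[0,0,0],"claw":0},{"delta_pos":[-0.0016,0.0018,-0.058],"delta_rot":[0,0,0],"claw":0},{"delta_pos":[-0.0016,0.0018,-0.058],"delta_rot":[0,0,0],"claw":0}]'

```text
time: 4.12
eef_pos: [0.5214, -0.1461, 0.0967]
tcp_rot: [0.026, 0.709, -0.025, 0.704]
contact_force: [-1.2, -0.4, 0.3]
opening: 0.0
```

Request:
play_rows --targets '[{"delta_pos":[0,0,-0.001],"delta_rot":[0,0,0],"claw":0},{"delta_pos":[0,0,-0.002],"delta_rot":[0,0,0],"claw":0},{"delta_pos":[0,0,-0.003],"delta_rot":[0,0,0],"claw":0},{"delta_pos":[0,0,-0.003],"delta_rot":[0,0,0],"claw":0}]'

```text
time: 4.45
eef_pos: [0.5218, -0.1463, 0.0944]
tcp_rot: [0.026, 0.709, -0.025, 0.704]
contact_force: [-1.2, -0.2, -0.2]
opening: -0.003
```

Request:
play_rows --targets '[{"delta_pos":[0,0,-0.001],"delta_rot":[0,0,0],"claw":0},{"delta_pos":[0,0,-0.002],"delta_rot":[0,0,0],"claw":0},{"delta_pos":[0,0,-0.002],"delta_rot":[0,0,0],"claw":0}]'

```text
time: 4.7
eef_pos: [0.5217, -0.1463, 0.0922]
tcp_rot: [0.026, 0.709, -0.025, 0.704]
contact_force: [0.1, 0.1, -0.6]
opening: -0.002
```

Request:
play_rows --targets '[{"delta_pos":[0,0,-0.001],"delta_rot":[0,0,0],"claw":0},{"delta_pos":[0,0,-0.002],"delta_rot":[0,0,0],"claw":0},{"delta_pos":[0,0,-0.003],"delta_rot":[0,0,0],"claw":0},{"delta_pos":[0,0,-0.003],"delta_rot":[0,0,0],"claw":0}]'

```text
time: 5.03
eef_pos: [0.5215, -0.1461, 0.0888]
tcp_rot: [0.026, 0.709, -0.025, 0.704]
contact_force: [-0.6, 0.3, 0.2]
opening: -0.0
```

Request:
play_rows --targets '[{"delta_pos":[0,0,-0.001],"delta_rot":[0,0,0],"claw":0},{"delta_pos":[0,0,-0.002],"delta_rot":[0,0,0],"claw":0},{"delta_pos":[0,0,-0.002],"delta_rot":[0,0,0],"claw":0}]'

```text
time: 5.28
eef_pos: [0.5213, -0.1461, 0.0865]
tcp_rot: [0.026, 0.709, -0.025, 0.704]
contact_force: [0.5, 0.5, 0.8]
opening: -0.003
```

Request:
play_rows --targets '[{"delta_pos":[0,0,-0.0005],"delta_rot":[0,0,0],"claw":0},{"delta_pos":[0,0,-0.001],"delta_rot":[0,0,0],"claw":0},{"delta_pos":[0,0,-0.001],"delta_rot":[0,0,0],"claw":0}]'

```text
time: 5.53
eef_pos: [0.5212, -0.1461, 0.0854]
tcp_rot: [0.026, 0.71, -0.025, 0.704]
contact_force: [-0.8, 0.4, 0.1]
opening: 0.0
```

Request:
play_rows --targets '[{"delta_pos":[0,0,-0.0005],"delta_rot":[0,0,0],"claw":0},{"delta_pos":[0,0,-0.001],"delta_rot":[0,0,0],"claw":0},{"delta_pos":[0,0,-0.001],"delta_rot":[0,0,0],"claw":0}]'

```text
time: 5.78
eef_pos: [0.5212, -0.146, 0.0843]
tcp_rot: [0.026, 0.71, -0.025, 0.704]
contact_force: [-0.5, -0.3, -0.4]
opening: 0.001
```

Request:
play_rows --targets '[{"delta_pos":[0,0,-0.0005],"delta_rot":[0,0,0],"claw":0},{"delta_pos":[0,0,-0.001],"delta_rot":[0,0,0],"claw":0},{"delta_pos":[0,0,-0.001],"delta_rot":[0,0,0],"claw":0}]'

```text
time: 6.03
eef_pos: [0.5211, -0.146, 0.0831]
tcp_rot: [0.026, 0.71, -0.025, 0.704]
contact_force: [0.3, 0.2, 0.4]
opening: 0.001
```

Request:
play_rows --targets '[{"delta_pos":[0,0,-0.0005],"delta_rot":[0,0,0],"claw":0},{"delta_pos":[0,0,-0.001],"delta_rot":[0,0,0],"claw":0},{"delta_pos":[0,0,-0.001],"delta_rot":[0,0,0],"claw":0}]'

```text
time: 6.28
eef_pos: [0.521, -0.1459, 0.082]
tcp_rot: [0.026, 0.71, -0.025, 0.704]
contact_force: [-0.3, 0.3, 0.4]
opening: -0.002
```

```bash
python3 - <<'E'
from h import *
s=ctrl.get_state();c=ctrl.calibration("wrist");a=ctrl.read_camera("wrist");b=ctrl.read_camera("side")
g=proj(w([[0,.025,.05]],L0),c)[0].astype(int);print(g,s["contact_force"],s["eef_pos"])
e=s["eef_pos"]-[0,0,.025];gs=proj(e,ctrl.calibration("side"))[0].astype(int);print(gs,proj(e,c))
a=a[g[1]-90:g[1]+70,g[0]-110:g[0]+90];b=b[gs[1]-80:gs[1]+80,gs[0]-65:gs[0]+65]
cv2.imwrite("pics/w2.png",np.hstack([cv2.resize(x,(int(x.shape[1]*2.4),384),interpolation=cv2.INTER_CUBIC) for x in(a,b)]))
E
```

```text
[283 254] [-0.26971213  0.31081425  0.40284368] [ 0.52098233 -0.14592598  0.08197405]
[255 227] [[282.69187524 247.98729652]]
```

View pics/w2.png

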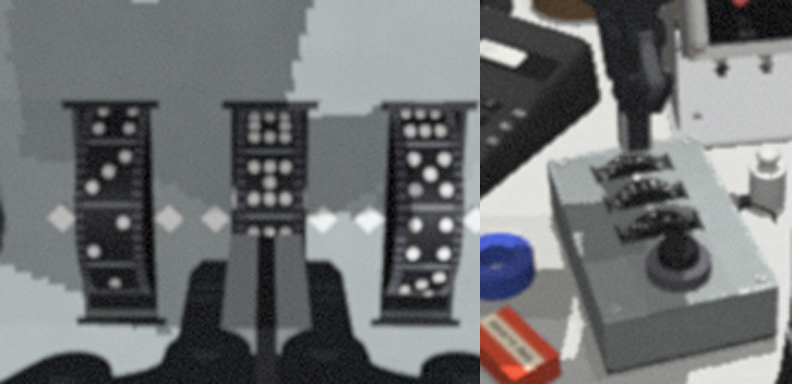

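```bash
python3 - <<'E'
from h import *
e=ctrl.get_state()["eef_pos"];c=ctrl.calibration("wrist");cs=ctrl.calibration("side")
for dz in(-.025,-.015,-.005,0,.005):print(dz,proj(e+[-.011,0,dz],c).round(1),proj(e+[-.003,0,dz],c).round(1),proj(e+[0,0,dz],cs).round(1))
print(proj(w([[0,.063,.06],[0,.025,.06],[0,-.013,.06],[0,-.062,.06]],L0),cs).round(1).tolist())
E
```

```text
-0.025 [[281.3 229.7]] [[282.3 243. ]] [[255.6 227.4]]
-0.015 [[281.2 235.7]] [[282.3 249.6]] [[255.3 222.7]]
-0.005 [[281.1 242.3]] [[282.3 257. ]] [[255.1 218. ]]
0 [[281.1 245.9]] [[282.3 260.9]] [[255.  215.7]]
0.005 [[281.  249.7]] [[282.3 265.1]] [[254.9 213.3]]
[[253.8, 213.1], [259.4, 225.1], [265.4, 237.9], [273.8, 255.9]]
```

Request:
play_rows --targets '[{"delta_pos":[0,0,-0.001],"delta_rot":[0,0,0],"claw":0},{"delta_pos":[0,0,-0.002],"delta_rot":[0,0,0],"claw":0},{"delta_pos":[0,0,-0.003],"delta_rot":[0,0,0],"claw":0},{"delta_pos":[0,0,-0.003],"delta_rot":[0,0,0],"claw":0}]'

```text
time: 6.72
eef_pos: [0.5208, -0.1459, 0.0787]
tcp_rot: [0.026, 0.71, -0.025, 0.703]
contact_force: [0.6, -0.3, 0.0]
opening: 0.002
```

Request:
play_rows --targets '[{"delta_pos":[0,0,-0.001],"delta_rot":[0,0,0],"claw":0},{"delta_pos":[0,0,-0.002],"delta_rot":[0,0,0],"claw":0},{"delta_pos":[0,0,-0.003],"delta_rot":[0,0,0],"claw":0},{"delta_pos":[0,0,-0.003],"delta_rot":[0,0,0],"claw":0}]'

```text
time: 7.05
eef_pos: [0.5207, -0.1458, 0.0754]
tcp_rot: [0.026, 0.71, -0.024, 0.703]
contact_force: [0.2, 0.4, 0.4]
opening: 0.003
```

```bash
python3 - <<'E'
from h import *
c=ctrl.calibration("wrist");a=ctrl.read_camera("wrist");b=ctrl.read_camera("side")
g=proj(w([[0,.025,.05]],L0),c)[0].astype(int)
a=a[g[1]-90:g[1]+70,g[0]-80:g[0]+80];b=b[150:280,195:325]
cv2.imwrite("pics/w3.png",np.hstack([cv2.resize(x,(400,400),interpolation=cv2.INTER_CUBIC) for x in(a,b)]))
E
```

```text
(no output)
```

View pics/w3.png

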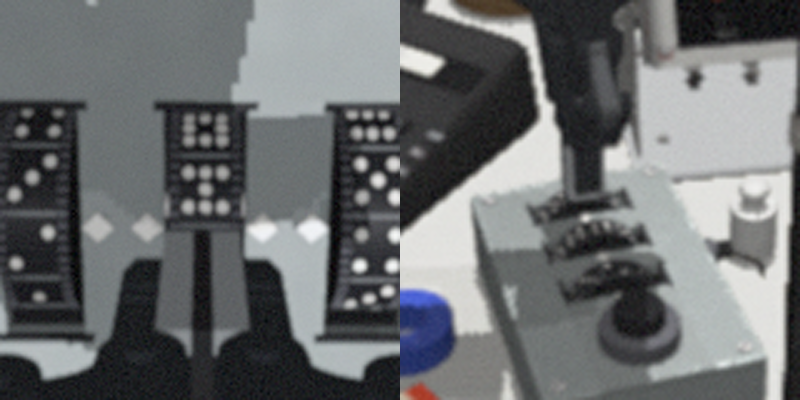

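Request:
play_rows --targets '[{"delta_pos":[0,0,-0.0015],"delta_rot":[0,0,0],"claw":0},{"delta_pos":[0,0,-0.003],"delta_rot":[0,0,0],"claw":0},{"delta_pos":[0,0,-0.004],"delta_rot":[0,0,0],"claw":0},{"delta_pos":[0,0,-0.004],"delta_rot":[0,0,0],"claw":0}]'

```text
time: 7.48
eef_pos: [0.5206, -0.1457, 0.0713]
tcp_rot: [0.026, 0.71, -0.024, 0.703]
contact_force: [-0.3, -0.3, 0.2]
opening: 0.001
```

Request:
play_rows --targets '[{"delta_pos":[0,0,-0.001],"delta_rot":[0,0,0],"claw":0},{"delta_pos":[0,0,-0.002],"delta_rot":[0,0,0],"claw":0},{"delta_pos":[0,0,-0.003],"delta_rot":[0,0,0],"claw":0},{"delta_pos":[0,0,-0.003],"delta_rot":[0,0,0],"claw":0}]'

```text
time: 7.82
eef_pos: [0.5204, -0.1456, 0.068]
tcp_rot: [0.026, 0.71, -0.024, 0.703]
contact_force: [0.9, -0.6, -0.0]
opening: -0.002
```

Request:
play_rows --targets '[{"delta_pos":[0,0,-0.001],"delta_rot":[0,0,0],"claw":0},{"delta_pos":[0,0,-0.002],"delta_rot":[0,0,0],"claw":0},{"delta_pos":[0,0,-0.003],"delta_rot":[0,0,0],"claw":0},{"delta_pos":[0,0,-0.003],"delta_rot":[0,0,0],"claw":0}]'

```text
time: 8.15
eef_pos: [0.5202, -0.1456, 0.0647]
tcp_rot: [0.026, 0.71, -0.024, 0.703]
contact_force: [-0.1, 1.0, -0.5]
opening: -0.001
```

```bash
python3 - <<'E'
from h import *
s=ctrl.get_state();print(s["eef_pos"],s["contact_force"],s["wrist_torque"],s["joint_efforts"].round(2),s["qpos"].round(3))
E
```

```text
[ 0.52022894 -0.14555362  0.06470243] [-0.139162    0.95611919 -0.45900948] [-0.04635437  0.01309707 -0.08364993] [-1.000e-02 -3.179e+01 -2.463e+01 -0.000e+00  1.000e-02  0.000e+00] [-4.600e-01  1.810e-01  2.010e+00 -2.000e-03  9.610e-01 -1.958e+00]
```

Request:
play_rows --targets '[{"delta_pos":[0.0005,0,-0.001],"delta_rot":[0,0,0],"claw":0},{"delta_pos":[0.001,0,-0.002],"delta_rot":[0,0,0],"claw":0},{"delta_pos":[0.001,0,-0.003],"delta_rot":[0,0,0],"claw":0},{"delta_pos":[0.001,0,-0.003],"delta_rot":[0,0,0],"claw":0}]'

```text
time: 8.48
eef_pos: [0.5211, -0.1455, 0.0614]
tcp_rot: [0.026, 0.711, -0.024, 0.703]
contact_force: [0.5, -0.5, -0.2]
opening: 0.004
```

Request:
play_rows --targets '[{"delta_pos":[0,0,-0.001],"delta_rot":[0,0,0],"claw":0},{"delta_pos":[0,0,-0.002],"delta_rot":[0,0,0],"claw":0},{"delta_pos":[0,0,-0.002],"delta_rot":[0,0,0],"claw":0}]'

```text
time: 8.73
eef_pos: [0.5209, -0.1454, 0.0591]
tcp_rot: [0.026, 0.711, -0.024, 0.703]
contact_force: [0.1, 0.5, -0.4]
opening: -0.001
```

Request:
play_rows --targets '[{"delta_pos":[0,0,-0.001],"delta_rot":[0,0,0],"claw":0},{"delta_pos":[0,0,-0.002],"delta_rot":[0,0,0],"claw":0},{"delta_pos":[0,0,-0.002],"delta_rot":[0,0,0],"claw":0}]'

```text
time: 8.98
eef_pos: [0.5207, -0.1453, 0.0569]
tcp_rot: [0.026, 0.711, -0.024, 0.702]
contact_force: [0.0, -0.6, 0.2]
opening: 0.001
```

```bash
python3 - <<'E'
from h import *
c=ctrl.calibration("wrist");a=ctrl.read_camera("wrist");b=ctrl.read_camera("side")
print(ctrl.get_state()["contact_force"])
g=proj(w([[0,.025,.05]],L0),c)[0].astype(int)
a=a[g[1]-90:g[1]+70,g[0]-80:g[0]+80];b=b[160:260,205:305]
cv2.imwrite("pics/w4.png",np.hstack([cv2.resize(x,(400,400),interpolation=cv2.INTER_CUBIC) for x in(a,b)]))
E
```

```text
[ 0.61882593  0.17374115 -0.15635834]
```

View pics/w4.png

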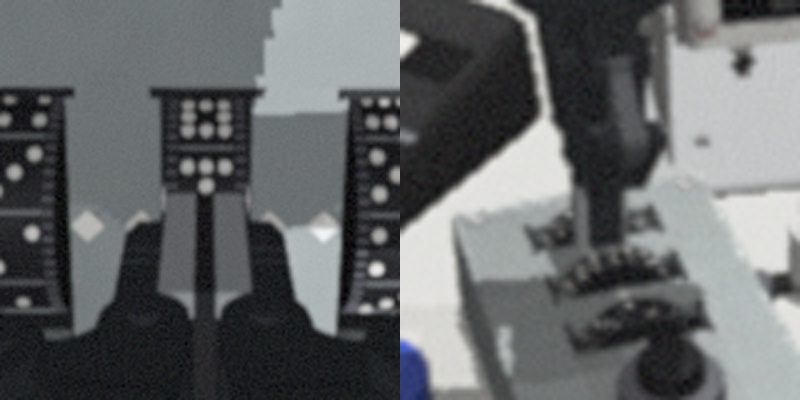

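Request:
play_rows --targets '[{"delta_pos":[0.0005,-0.0003,-0.001],"delta_rot":[0,0,0],"claw":0},{"delta_pos":[0.0005,-0.0003,-0.002],"delta_rot":[0,0,0],"claw":0},{"delta_pos":[0.0005,-0.0003,-0.002],"delta_rot":[0,0,0],"claw":0}]'

```text
time: 9.33
eef_pos: [0.5213, -0.1456, 0.0548]
tcp_rot: [0.026, 0.711, -0.024, 0.702]
contact_force: [-0.0, 0.2, -0.3]
opening: 0.004
```

Request:
play_rows --targets '[{"delta_pos":[0,0,-0.001],"delta_rot":[0,0,0],"claw":0},{"delta_pos":[0,0,-0.001],"delta_rot":[0,0,0],"claw":0}]'

```text
time: 9.5
eef_pos: [0.5211, -0.1456, 0.0536]
tcp_rot: [0.027, 0.711, -0.024, 0.702]
contact_force: [-0.1, 0.1, -1.0]
opening: -0.0
```

Request:
play_rows --targets '[{"delta_pos":[0,0,-0.001],"delta_rot":[0,0,0],"claw":0},{"delta_pos":[0,0,-0.001],"delta_rot":[0,0,0],"claw":0}]'

```text
time: 9.67
eef_pos: [0.5209, -0.1455, 0.0524]
tcp_rot: [0.027, 0.711, -0.024, 0.702]
contact_force: [0.4, 0.0, 0.5]
opening: -0.002
```

Request:
play_rows --targets '[{"delta_pos":[0,0,-0.001],"delta_rot":[0,0,0],"claw":0},{"delta_pos":[0,0,-0.001],"delta_rot":[0,0,0],"claw":0}]'

```text
time: 9.83
eef_pos: [0.5208, -0.1454, 0.0511]
tcp_rot: [0.027, 0.711, -0.024, 0.702]
contact_force: [0.2, -0.5, 0.0]
opening: -0.002
```

Request:
play_rows --targets '[{"delta_pos":[0,0,-0.001],"delta_rot":[0,0,0],"claw":0},{"delta_pos":[0,0,-0.001],"delta_rot":[0,0,0],"claw":0}]'

```text
time: 10.0
eef_pos: [0.5206, -0.1453, 0.0499]
tcp_rot: [0.027, 0.711, -0.024, 0.702]
contact_force: [1.1, -0.0, -0.3]
opening: 0.002
```

Request:
play_rows --targets '[{"delta_pos":[0,0,-0.001],"delta_rot":[0,0,0],"claw":0},{"delta_pos":[0,0,-0.001],"delta_rot":[0,0,0],"claw":0}]'

```text
time: 10.17
eef_pos: [0.5208, -0.1454, 0.0491]
tcp_rot: [0.027, 0.711, -0.024, 0.702]
contact_force: [-0.5, 0.9, 2.2]
opening: -0.002
```

Request:
play_rows --targets '[{"delta_pos":[0,0,-0.001],"delta_rot":[0,0,0],"claw":0},{"delta_pos":[0,0,-0.001],"delta_rot":[0,0,0],"claw":0}]'

```text
time: 10.33
eef_pos: [0.5209, -0.1455, 0.0484]
tcp_rot: [0.027, 0.711, -0.024, 0.702]
contact_force: [-0.9, 1.1, 3.4]
opening: 0.0
```

Request:
play_rows --targets '[{"delta_pos":[0,0,-0.001],"delta_rot":[0,0,0],"claw":0},{"delta_pos":[0,0,-0.001],"delta_rot":[0,0,0],"claw":0}]'

```text
time: 10.5
eef_pos: [0.5209, -0.1455, 0.0478]
tcp_rot: [0.027, 0.711, -0.024, 0.702]
contact_force: [-2.5, 0.0, 6.0]
opening: -0.001
```

Request:
play_rows --targets '[{"delta_pos":[0,0,-0.0014],"delta_rot":[0,0,0],"claw":0},{"delta_pos":[0.0015,-0.0001,-0.0014],"delta_rot":[0,0,0],"claw":0},{"delta_pos":[0.003,-0.0002,-0.0014],"delta_rot":[0,0,0],"claw":0},{"delta_pos":[0.0045,-0.0003,-0.0014],"delta_rot":[0,0,0],"claw":0},{"delta_pos":[0.006,-0.0004,-0.0014],"delta_rot":[0,0,0],"claw":0},{"delta_pos":[0.007,-0.0005,-0.0014],"delta_rot":[0,0,0],"claw":0}]'

```text
time: 11.0
eef_pos: [0.5276, -0.146, 0.0471]
tcp_rot: [0.027, 0.712, -0.024, 0.701]
contact_force: [-3.9, 0.4, 7.7]
opening: 0.003
```

Request:
play_rows --targets '[{"delta_pos":[0.0015,-0.0001,-0.0013],"delta_rot":[0,0,0],"claw":0},{"delta_pos":[0.003,-0.0002,-0.0013],"delta_rot":[0,0,0],"claw":0},{"delta_pos":[0.0045,-0.0003,-0.0013],"delta_rot":[0,0,0],"claw":0},{"delta_pos":[0.006,-0.0004,-0.0013],"delta_rot":[0,0,0],"claw":0},{"delta_pos":[0.0067,-0.0005,-0.0013],"delta_rot":[0,0,0],"claw":0}]'

```text
time: 11.42
eef_pos: [0.5341, -0.1465, 0.0467]
tcp_rot: [0.027, 0.713, -0.023, 0.701]
contact_force: [-3.4, 1.2, 7.6]
opening: -0.001
```

Request:
play_rows --targets '[{"delta_pos":[0,0,0.004],"delta_rot":[0,0,0],"claw":0},{"delta_pos":[0,0,0.04],"delta_rot":[0,0,0],"claw":0},{"delta_pos":[0.03,0,0.08],"delta_rot":[0,0,0],"claw":0},{"delta_pos":[0.06,0,0.09],"delta_rot":[0,0,0],"claw":0},{"delta_pos":[0.06,0,0.09],"delta_rot":[0,0,0],"claw":0},{"delta_pos":[0.06,0,0.09],"delta_rot":[0,0,0],"claw":0},{"delta_pos":[0.06,0,0.09],"delta_rot":[0,0,0],"claw":0}]'

```text
time: 12.0
eef_pos: [0.5931, -0.1461, 0.1353]
tcp_rot: [0.027, 0.713, -0.023, 0.7]
contact_force: [0.3, 0.2, -0.3]
opening: -0.004
```

```bash
python3 - <<'E'
from h import *
s=ctrl.get_state();c=ctrl.calibration("wrist");a=ctrl.read_camera("wrist");cv2.imwrite("pics/w5raw.png",a)
g=proj(w([[0,.025,.05]],L0),c)[0].astype(int);T=np.array(c["camera_from_world"]);print(g,s["eef_pos"],-T[:3,:3].T@T[:3,3],s["contact_force"])
r0=max(g[1]-70,0);a=a[r0:g[1]+70,g[0]-100:g[0]+90];print(r0,g[0]-100)
cv2.imwrite("pics/w5.png",cv2.resize(a,None,fx=4.2,fy=4.2,interpolation=cv2.INTER_CUBIC))
E
```

```text
[275 128] [ 0.59313288 -0.14612201  0.13525543] [ 0.52366394 -0.1416759   0.29118701] [ 0.26670039  0.18944902 -0.28760756]
58 175
```

View pics/w5.png

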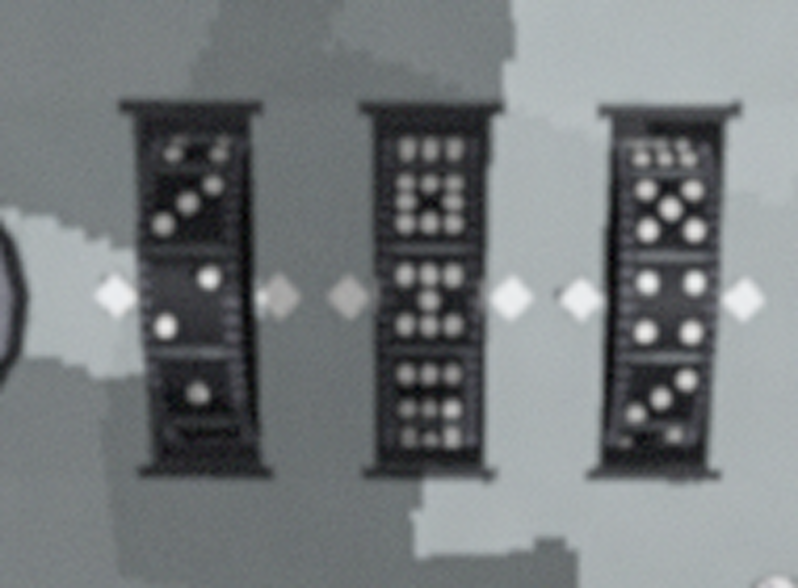

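Request:
play_rows --targets '[{"delta_pos":[-0.035,-0.043,0],"delta_rot":[0,0,0],"claw":0},{"delta_pos":[-0.071,-0.0865,0],"delta_rot":[0,0,0],"claw":0},{"delta_pos":[-0.071,-0.0865,0],"delta_rot":[0,0,0],"claw":0},{"delta_pos":[-0.071,-0.0865,0],"delta_rot":[0,0,0],"claw":0},{"delta_pos":[-0.071,-0.0865,-0.02],"delta_rot":[0,0,0],"claw":0},{"delta_pos":[-0.071,-0.0865,-0.045],"delta_rot":[0,0,0],"claw":0},{"delta_pos":[-0.071,-0.0865,-0.045],"delta_rot":[0,0,0],"claw":0},{"delta_pos":[-0.071,-0.0865,-0.045],"delta_rot":[0,0,0],"claw":0}]'

```text
time: 12.72
eef_pos: [0.5192, -0.2308, 0.087]
tcp_rot: [0.028, 0.716, -0.022, 0.698]
contact_force: [-0.7, -0.5, 0.5]
opening: -0.003
```

```bash
python3 - <<'E'
from h import *
s=ctrl.get_state();c=ctrl.calibration("wrist");a=ctrl.read_camera("wrist");b=ctrl.read_camera("side")
g=proj(w([[0,-.062,.06]],L0),c)[0].astype(int);print(g,s["eef_pos"],s["contact_force"])
a=a[g[1]-80:g[1]+80,g[0]-80:g[0]+80];b=b[185:285,220:320]
cv2.imwrite("pics/w6.png",np.hstack([cv2.resize(x,(400,400),interpolation=cv2.INTER_CUBIC) for x in(a,b)]))
E
```

```text
[279 252] [ 0.51920659 -0.23081322  0.08696163] [-0.72515037 -0.45345493  0.52055554]
```

View pics/w6.png

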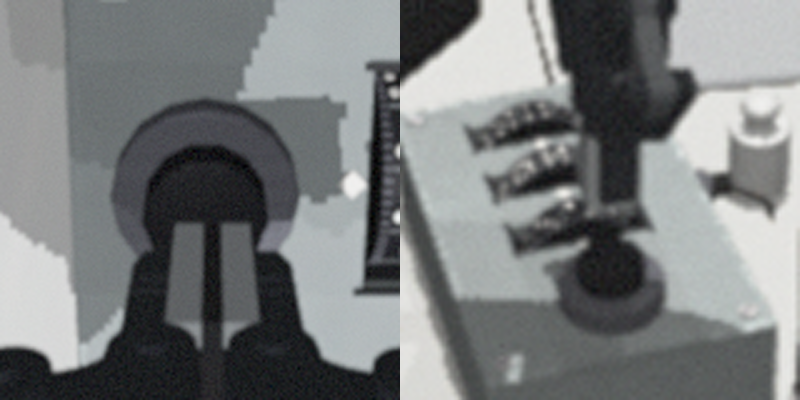

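Request:
play_rows --targets '[{"delta_pos":[0.0015,-0.001,-0.002],"delta_rot":[0,0,0],"claw":0},{"delta_pos":[0.003,-0.0015,-0.005],"delta_rot":[0,0,0],"claw":0},{"delta_pos":[0.003,-0.0015,-0.007],"delta_rot":[0,0,0],"claw":0},{"delta_pos":[0.003,-0.0015,-0.007],"delta_rot":[0,0,0],"claw":0}]'

```text
time: 13.15
eef_pos: [0.5247, -0.2336, 0.083]
tcp_rot: [0.027, 0.714, -0.023, 0.699]
contact_force: [-1.1, -0.6, -0.3]
opening: -0.0
```

Request:
play_rows --targets '[{"delta_pos":[0,0,-0.0015],"delta_rot":[0,0,0],"claw":0},{"delta_pos":[0,0,-0.003],"delta_rot":[0,0,0],"claw":0},{"delta_pos":[0,0,-0.003],"delta_rot":[0,0,0],"claw":0}]'

```text
time: 13.4
eef_pos: [0.5245, -0.2335, 0.0796]
tcp_rot: [0.027, 0.714, -0.023, 0.699]
contact_force: [-1.4, 1.7, -0.6]
opening: -0.002
```

Request:
play_rows --targets '[{"delta_pos":[0,0,-0.0015],"delta_rot":[0,0,0],"claw":0},{"delta_pos":[0,0,-0.003],"delta_rot":[0,0,0],"claw":0},{"delta_pos":[0,0,-0.003],"delta_rot":[0,0,0],"claw":0}]'

```text
time: 13.65
eef_pos: [0.5242, -0.2333, 0.0762]
tcp_rot: [0.027, 0.714, -0.023, 0.699]
contact_force: [0.9, 0.1, -0.0]
opening: -0.002
```

Request:
play_rows --targets '[{"delta_pos":[-0.001,0,-0.0015],"delta_rot":[0,0,0],"claw":0},{"delta_pos":[-0.002,0.0005,-0.003],"delta_rot":[0,0,0],"claw":0},{"delta_pos":[-0.002,0.0005,-0.003],"delta_rot":[0,0,0],"claw":0}]'

```text
time: 13.9
eef_pos: [0.5217, -0.2325, 0.0726]
tcp_rot: [0.027, 0.715, -0.022, 0.699]
contact_force: [-0.5, 1.1, 0.1]
opening: -0.001
```

Request:
play_rows --targets '[{"delta_pos":[0,0,-0.0015],"delta_rot":[0,0,0],"claw":0},{"delta_pos":[0,0,-0.003],"delta_rot":[0,0,0],"claw":0},{"delta_pos":[0,0,-0.003],"delta_rot":[0,0,0],"claw":0}]'

```text
time: 14.15
eef_pos: [0.5215, -0.2324, 0.0692]
tcp_rot: [0.027, 0.715, -0.022, 0.699]
contact_force: [-0.4, 0.1, 0.5]
opening: -0.003
```

Request:
play_rows --targets '[{"delta_pos":[0,0,-0.0015],"delta_rot":[0,0,0],"claw":0},{"delta_pos":[0,0,-0.003],"delta_rot":[0,0,0],"claw":0},{"delta_pos":[0,0,-0.003],"delta_rot":[0,0,0],"claw":0}]'

```text
time: 14.4
eef_pos: [0.5212, -0.2322, 0.0657]
tcp_rot: [0.028, 0.715, -0.022, 0.698]
contact_force: [0.2, 0.3, -0.5]
opening: -0.005
```

Request:
play_rows --targets '[{"delta_pos":[0,0,-0.001],"delta_rot":[0,0,0],"claw":0},{"delta_pos":[0,0,-0.002],"delta_rot":[0,0,0],"claw":0},{"delta_pos":[0,0,-0.002],"delta_rot":[0,0,0],"claw":0}]'

```text
time: 14.65
eef_pos: [0.5211, -0.2321, 0.0635]
tcp_rot: [0.028, 0.715, -0.022, 0.698]
contact_force: [-0.4, 0.7, 0.0]
opening: 0.002
```

Request:
play_rows --targets '[{"delta_pos":[0,0,-0.001],"delta_rot":[0,0,0],"claw":0},{"delta_pos":[0,0,-0.002],"delta_rot":[0,0,0],"claw":0},{"delta_pos":[0,0,-0.002],"delta_rot":[0,0,0],"claw":0}]'

```text
time: 14.9
eef_pos: [0.5212, -0.2322, 0.0617]
tcp_rot: [0.028, 0.715, -0.022, 0.698]
contact_force: [-0.5, 0.1, 2.0]
opening: -0.004
```

Request:
play_rows --targets '[{"delta_pos":[0,0,-0.001],"delta_rot":[0,0,0],"claw":0},{"delta_pos":[0,0,-0.002],"delta_rot":[0,0,0],"claw":0},{"delta_pos":[0,0,-0.002],"delta_rot":[0,0,0],"claw":0}]'

```text
time: 15.15
eef_pos: [0.5212, -0.2322, 0.0599]
tcp_rot: [0.028, 0.715, -0.022, 0.698]
contact_force: [-1.1, 0.8, 3.5]
opening: -0.0
```

Request:
play_rows --targets '[{"delta_pos":[0,0,-0.001],"delta_rot":[0,0,0],"claw":0},{"delta_pos":[0,0,-0.002],"delta_rot":[0,0,0],"claw":0},{"delta_pos":[0,0,-0.002],"delta_rot":[0,0,0],"claw":0}]'

```text
time: 15.4
eef_pos: [0.5212, -0.2322, 0.058]
tcp_rot: [0.028, 0.715, -0.022, 0.698]
contact_force: [-1.3, 1.0, 4.4]
opening: -0.002
```

Request:
play_rows --targets '[{"delta_pos":[0,0,-0.001],"delta_rot":[0,0,0],"claw":0},{"delta_pos":[0,0,-0.002],"delta_rot":[0,0,0],"claw":0},{"delta_pos":[0,0,-0.002],"delta_rot":[0,0,0],"claw":0}]'

```text
time: 15.65
eef_pos: [0.5212, -0.2322, 0.0563]
tcp_rot: [0.028, 0.715, -0.022, 0.698]
contact_force: [-2.0, 1.4, 6.5]
opening: -0.005
```

Request:
play_rows --targets '[{"delta_pos":[0,0,-0.001],"delta_rot":[0,0,0],"claw":0},{"delta_pos":[0,0,-0.0015],"delta_rot":[0,0,0],"claw":0},{"delta_pos":[0,0,-0.0015],"delta_rot":[0,0,0],"claw":0}]'

```text
time: 15.9
eef_pos: [0.5213, -0.2322, 0.0553]
tcp_rot: [0.028, 0.715, -0.022, 0.698]
contact_force: [-2.6, 1.7, 6.7]
opening: -0.004
```

Request:
play_rows --targets '[{"delta_pos":[0,0,-0.001],"delta_rot":[0,0,0],"claw":0},{"delta_pos":[0,0,-0.001],"delta_rot":[0,0,0],"claw":0},{"delta_pos":[0,0,-0.001],"delta_rot":[0,0,0],"claw":0}]'

```text
time: 16.15
eef_pos: [0.5213, -0.2322, 0.0549]
tcp_rot: [0.028, 0.715, -0.022, 0.698]
contact_force: [-2.5, 1.8, 7.0]
opening: 0.003
```

Request:
play_rows --targets '[{"delta_pos":[0,0,0.004],"delta_rot":[0,0,0],"claw":0},{"delta_pos":[0,0,0.01],"delta_rot":[0,0,0],"claw":0},{"delta_pos":[0,0,0.04],"delta_rot":[0,0,0],"claw":0},{"delta_pos":[0,0,0.08],"delta_rot":[0,0,0],"claw":0},{"delta_pos":[0.035,0.04,0.085],"delta_rot":[0,0,0],"claw":0},{"delta_pos":[0.07,0.075,0.085],"delta_rot":[0,0,0],"claw":0},{"delta_pos":[0.07,0.075,0.085],"delta_rot":[0,0,0],"claw":0},{"delta_pos":[0.07,0.075,0.085],"delta_rot":[0,0,0],"claw":0},{"delta_pos":[0.07,0.075,0.085],"delta_rot":[0,0,0],"claw":0},{"delta_pos":[0.07,0.075,0.085],"delta_rot":[0,0,0],"claw":0}]'

```text
time: 16.98
eef_pos: [0.5906, -0.1574, 0.1391]
tcp_rot: [0.028, 0.716, -0.022, 0.697]
contact_force: [0.6, 0.6, 0.2]
opening: 0.0
```

```bash
python3 - <<'E'
from h import *
s=ctrl.get_state();c=ctrl.calibration("wrist");a=ctrl.read_camera("wrist")
g=proj(w([[0,.01,.05]],L0),c)[0].astype(int);print(g,s["eef_pos"],s["contact_force"],abs(s["dq"]).max())
a=a[max(g[1]-80,0):g[1]+80,g[0]-130:g[0]+90]
cv2.imwrite("pics/w7.png",cv2.resize(a,None,fx=3.6,fy=3.6,interpolation=cv2.INTER_CUBIC))
E
```

```text
[270 132] [ 0.59061458 -0.15743021  0.13907161] [0.61213801 0.63500145 0.16201848] 0.01687629842666596
```

View pics/w7.png

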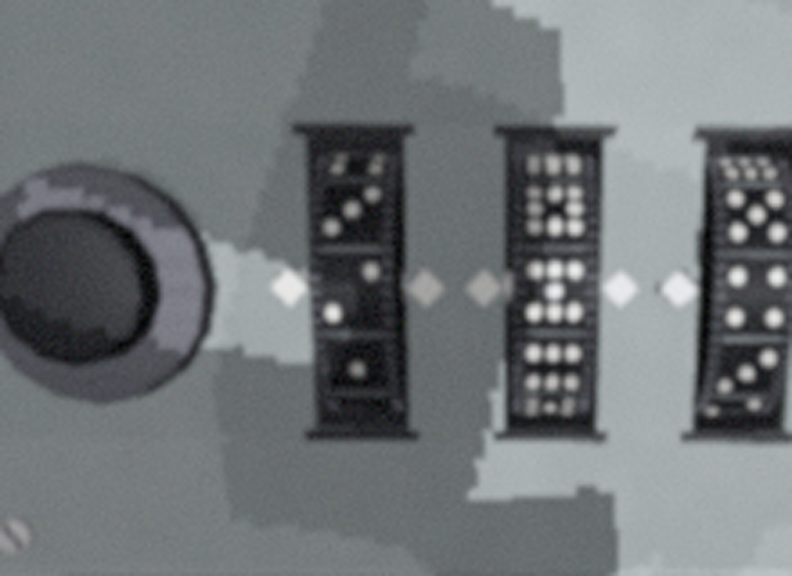

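```bash
python3 -c "
from plant import ctrl
print(ctrl.sign_off())"
```

```text
the job is handed in; nothing more can be done
None
```

I set the unit to 4, 7 and 2, pressed the black key and let it come up, then handed the job in at about 17 s of the 72 s allowed.

- **Wheels:** The left and right wheels already stood on 4 and 2, so I left them alone. I dragged only the middle wheel, about 13 mm from between 6 and 7 onto 7, pressing about 8 N with about 4 N of drag.
- **Key:** I pressed it about 7.5 mm, judged from the tool's height, with a highest reading of 7 N. I did not go all the way to its stop.
- **Last checks:** The final wrist picture shows 4, 7 and 2 between their pointers. The largest offset, measured before the key press, was about 0.05 rad on the left wheel. The key looks to be up again, the tool is clear of everything and the force reads about zero. I kept clear of the things standing about but did not check their positions again at the end.
- **Disagreement:** The stated 25 mm fingertip overhang did not hold. By the pictures and the contact height, the shut fingertips sat about 12 mm behind the TCP. I felt for both contacts by force instead of relying on the stated figure.

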